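# Square up a photo album on the copy board

### The arm

A 6-joint arm with a two-finger parallel gripper is mounted at the origin on the work surface. World frame = base frame: x ahead of the robot, y to its left, z up, the work surface at z = 0. Lengths are in m, angles in rad, forces in N, time in s.
With the tool pointing down it reaches from about 0.275 to 0.725 m from the base axis. Payload 15.9 kg.
Tool frame: the origin (TCP) lies midway between the tips of the shut fingers; the grasp point (between the pads) lies 19 mm behind it (arm.grip_point_offset is the distance from the TCP to the grasp point, in m); z points along the fingers, y is the line along which they close (so a half turn about z gives the same grasp; the last joint's range is limited). The gripper opens to 85 mm and grips with 20 to 120 N. Pads are 22 mm wide; open, the fingers measure 114 mm over their backs; the gripper's body (76 mm by 85 mm) begins 54 mm behind the grasp point. The pads swing forward as they close: fully open they stand 13 mm farther back than shut.
Start: joints at [-1.254, 0.213, -0.034, 1.323, 0, 1.571], TCP at [0.156, -0.475, 0.231] pointing down, gripper open.
Joint ranges: [-2.98, 2.98], [-0.74, 1.72], [-1.14, 1.35], [-2.1, 2.04], [-1.57, 1.44], [-3.14, 3.14]. Speed limits (rad/s): [1.89, 1.89, 2.39, 2.57, 3.14, 3.14].

### API

Orientations are given as [roll, pitch, yaw] about the fixed x, y, z axes, in that order (R = Rz(yaw) Ry(pitch) Rx(roll)).
In Python, from plant import arm gives the robot as it stands.
- The arm moves only by the tool send_rows, never from a script. Its argument "moves" is a list of rows, each a list of 2 entries, a list of its own where there are three numbers: the shift along the tool's x, y, z in m, then the turn, a rotation vector about the tool's x, y, z in rad. A call has 1 to 10 rows; each row shifts and turns the commanded pose from where the row before left it, along the tool's axes as they then stand; what a row does not reach is not made up. A row lasts 1/12 s, in which the tool goes at most 41.7 mm and 7.16 degrees, less where a joint would pass 70% of its speed; a pose out of reach is approached as far as the arm can. A call with a gripper value outside its range is refused whole. "grip" is the finger opening in m, from 0 to 0.0854, set as the call begins (left out, the last holds). The fingers move at their own pace and stop on an object; the grip force is fixed at half the most. Time passes only in rows, so rows that do not move let the fingers close. It gives the time, the measured TCP pose, the force, the opening and the grip force at its end, in the units of the state.
- arm.get_obs(): the state, without advancing time (a new reading comes with each control period).
- arm.read_camera(name): name is "scene" or "top" or "wrist"; returns the picture (420x560x3 uint8, red, green, blue); there is no depth.
- arm.camera_model(name): a dict with "camera_matrix" (3x3 intrinsics, pixels), "cam_to_world" (4x4, takes a point from camera to world coordinates); the wrist camera has in their place "hand_eye" (4x4, takes a point from camera to tool coordinates, whose origin is the TCP and whose axes are the flange's). Camera axes: x right, y down, z forward; pixel columns grow to the right and rows downward; lengths in m; the calibration is good to about 2 mm. A picture is of the moment at which its call begins: read the wrist's pose just before it. camera_model takes no time and is no camera call.
- arm.close_job(): hands the job in; it is judged then, once.
The state is a dict: "clock": time; "qpos": joint angles; "joint_velocities": joint speeds; "tau": joint torques, N m; "tool_pos": TCP position; "tool_rot": TCP orientation; "force": force on the tool from outside, world axes, zero at the start; "ft_torque": the same for the moment, N m; "gripper_width": finger opening in m; "gripper_force": force on a finger pad.
Only numpy, scipy, OpenCV 4.12 (cv2) and the standard library are available. Lean on these libraries where they do the work, as an engineer would, in place of code of your own. Each camera call takes 0.05 s, during which the arm holds its last target. There are 200 camera calls.

### The job

Gently push the blue photo album along the copy board, without gripping or lifting it, until its far long edge is flush against the aluminium fence and its side is up against the red end stop, square in the corner ready to be photographed. Leave the other things on the board and bench alone, and finish with the robot clear of everything.

Things in the scene. Friction and masses are not known exactly. Their poses are not given: they have to be found in the camera images.
- album: small blue photo album lying flat on the black copy board: 110 mm along its own x, 150 mm along its own y (left-right), 32 mm thick, 0.28 to 0.56 kg; origin at the centre of its underside, +x of its frame roughly away from the robot. At the start it lies turned up to 0.25 rad from the board's axes. Fragile: pushes of a finger under 40 N are safe; sliding it takes about 2 to 8 N.
- copy_board: fixed black copy board, 340 mm (its x) by 520 mm (its y), 8 mm thick; origin at the centre of its underside, +x of its frame points away from the robot, turned up to 0.2 rad. A straight aluminium fence runs along its whole far edge: the fence's face towards the robot lies at board x = +145 mm, its top is 34 mm above the bench.
- end_stop: fixed red stop block standing on the board against the fence, at its left or its right end (varies): 60 mm along the board's x, 30 mm along the board's y, 30 mm tall, turned as the board; origin at the centre of its underside, at board x = +115 mm, y = +205 or -205 mm. Its face towards the board's middle is the face the album's side goes against.
- colour_tile: fixed flat white tile with coloured patches, 60 x 30 mm and 6 mm thick, on the board at the other end of the fence from the red stop (board y = -205 or +205 mm); origin at the centre of its underside. Not part of the job.
- weight: brass conservator's weight with a small knob, 42 mm diameter, 52 mm tall, standing on a near corner of the copy board; origin under its centre; must not be disturbed
- loupe: black cylindrical magnifier, 40 mm diameter, 43 mm tall, standing on the other near corner of the copy board; origin under its centre; must not be disturbed
- brush: brush with an orange handle, 160 mm long, origin under its middle, lying on the bench to the right of the board; must not be disturbed
- spatula: wooden-handled spatula, 200 mm long, origin under its middle, lying on the bench to the left of the board; must not be disturbed
- jar: jar with a red cap, 64 mm diameter, 75 mm tall, standing right of the board; must not be disturbed
- bottle: amber bottle, 56 mm diameter, 130 mm tall, standing left of the board; must not be disturbed
- photo_stack: stack of loose prints, 90 x 130 mm, 25 mm high, on the bench to the right; must not be disturbed
There are look-alikes about, which are no part of the job. What is shaped like the album but green or yellow is not meant.

How it is judged:
At the end, for the whole second after the job is handed in: The album lies flat and at rest on the board, its far edge within 4 mm of the fence and square to it within 0.035 rad (2 degrees), and its side within 4 mm of the inner face of the red end stop (x of album in the frame of copy_board above 0.086 m and angle between the x axis of album and the x axis of copy_board, either way round below 0.035 rad and y of album in the frame of end_stop between -0.094 and 0.094 m and y of album in the frame of copy_board between -0.14 and 0.14 m and height (world z) of album below 0.012 m and angle between album's own z axis and vertical below 0.05 rad and linear speed of album below 0.01 m/s); the robot touches nothing.
It fails at once if the album is lifted off the board (height (world z) of album above 0.02 m).
It fails at once if the album is tipped (angle between album's own z axis and vertical above 0.15 rad).
It fails at once if the album is pushed or squeezed harder than 40 N (contact force between the fingers and album above 40 N).
It fails at once if another thing on the board or bench is moved more than 15 mm (distance of any of weight, loupe, brush, spatula, jar, bottle, photo_stack from where it was at the start of the episode above 0.015 m).
It also fails if it takes over 58 s, if anything falls off the work surface, if the arm or the gripper's body presses on something with over 40 N, if the wrist force passes 120 N, or if a joint passes its speed limit or range.

## Working session

There is one attempt and no reset: what is moved stays moved. The work goes in short steps, Python scripts to look and compute and a tool call to move; the robot and the scene stay as the last step left them, time stands still between calls to the robot, and variables do not carry over. Pictures are saved under pics/ and viewed, at most 10 in all, crops included, and the job is handed in when it is done.

Besides the shell and the picture viewer there is one more tool, called as name(argument=value, ...), one argument or row to a line, values as JSON. send_rows: Moves the arm, as the interface text tells. Its arguments: {"type":"object","properties":{"moves":{"type":"array","items":{"type":"array"}},"grip":{"type":"number"}},"required":["moves"]}

```bash
mkdir -p pics
cat > h.py <<'E'
import numpy as np, cv2
from plant import arm
def save(n,f): 
    im=arm.read_camera(n); cv2.imwrite(f,im[:,:,::-1]); return im
def px2w(n,u,v,z):
    m=arm.camera_model(n);K=np.array(m["camera_matrix"]);T=np.array(m["cam_to_world"])
    d=T[:3,:3]@np.linalg.inv(K)@[u,v,1];o=T[:3,3]
    return o+d*(z-o[2])/d[2]
E
python3 - <<'E'
from h import *
im=save("top","pics/top.png"); save("scene","pics/scene.png")
o=arm.get_obs(); print(o["clock"],o["tool_pos"],o["tool_rot"],o["force"],o["gripper_width"])
m=arm.camera_model("top");print(m)
E
```

```text
0.1 [ 0.15568091 -0.47483255  0.2308779 ] [-3.14061058e+00 -6.69817520e-06  3.16818623e-01] [-0.45351868  0.35299932  0.29921831] 0.0853820952656003
{'camera_matrix': array([[512.77962738,   0.        , 275.71321284],
       [  0.        , 512.77962738, 202.23648991],
       [  0.        ,   0.        ,   1.        ]]), 'cam_to_world': array([[ 0.00497151, -0.99681896,  0.07954398,  0.35204473],
       [-0.999919  , -0.00588745, -0.01128449,  0.01959303],
       [ 0.01171691, -0.07948144, -0.99676748,  1.63353275],
       [ 0.        ,  0.        ,  0.        ,  1.        ]])}
```

View pics/top.png

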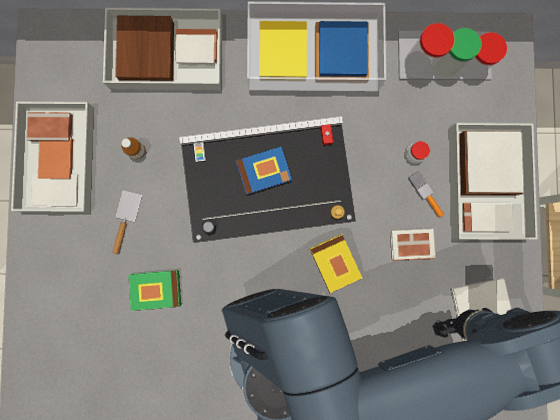

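The top view has these album-shaped things: blue on the black board (265,170), blue in the far tray (343,48), green (153,290), and yellow (336,263) and (283,48). The one on the copy board is meant, since it is blue and lies on the board. The red stop is at the right end (326,134) and the tile at the left (199,151). I'll confirm in an enlarged crop.

Run:
```python
import cv2
im=cv2.imread("pics/top.png")[110:250,170:370]
cv2.imwrite("pics/crop1.png",cv2.resize(im,None,fx=4,fy=4,interpolation=cv2.INTER_CUBIC))
```

```text
(no output)
```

View pics/crop1.png

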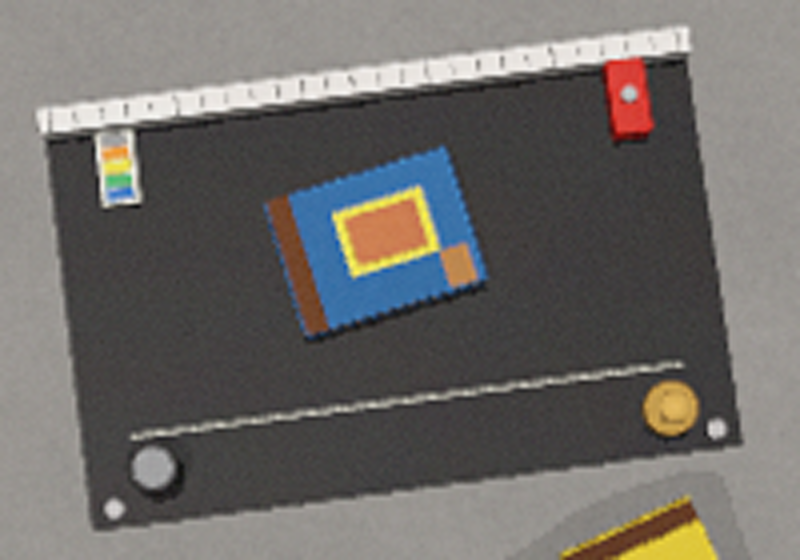

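View pics/scene.png

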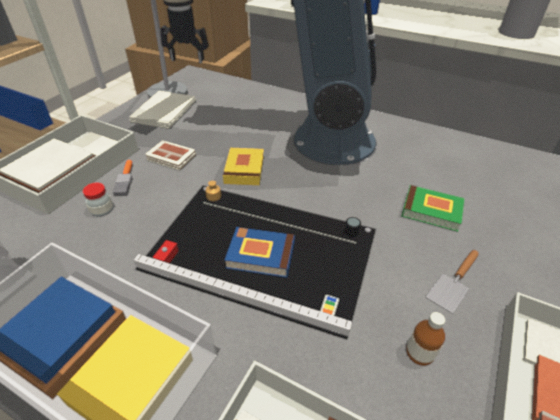

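The crop shows the blue album with a brown spine, its top corners at crop pixels (267,203), (445,147), (486,278) and (308,338). The board's near corners are at (95,528) and (740,443), and the red stop is at the right. The scene view agrees.

```bash
cat >> h.py <<'E'
def cr(u,v,z,n="top",o=(170,110),s=4): return px2w(n,o[0]+(u+.5)/s-.5,o[1]+(v+.5)/s-.5,z)[:2]
def rect(P,a,b): # corners FL FR NR NL -> centre, yaw of x axis
    P=np.array(P); y=(P[0]-P[1])+(P[3]-P[2]); x=(P[0]-P[3])+(P[1]-P[2])
    print("sizes",np.linalg.norm(x)/2,np.linalg.norm(y)/2)
    ax=np.arctan2(x[1],x[0]); ay=np.arctan2(-y[0],y[1]); print("ang",ax,ay)
    return P.mean(0),(ax*a+ay*b)/(a+b)
E
python3 - <<'E'
from h import *
A,th=rect([cr(*c,.040) for c in [(267,203),(445,147),(486,278),(308,338)]],110,150)
print("album",A,th)
NL,NR=cr(95,528,.008),cr(740,443,.008)
fl,fr=cr(40,112,.034),cr(687,30,.034)   # fence far top
f2l,f2r=cr(44,135,.034),cr(688,52,.034) # fence near top edge
for a,b in((NL,NR),(fl,fr),(f2l,f2r)):
    d=a-b; print(a,b,np.linalg.norm(d),np.arctan2(-d[0],d[1]))
d=NL-NR; t=np.arctan2(-d[0],d[1]); 
bx=np.array([np.cos(t),np.sin(t)]);by=np.array([-bx[1],bx[0]])
B=(NL+NR)/2+.17*bx; print("board",B,t)
g=lambda p:((p-B)@bx,(p-B)@by)
print("album in board",g(A),th-t,"fence",g(f2l),g(f2r))
print("stop top NL,NR",g(cr(614,130,.038)),g(cr(650,127,.038)),"FL",g(cr(607,62,.038)))
print("weight",g(cr(671,408,.05)),"loupe",g(cr(154,468,.05)))
E
```

```text
sizes 0.10981535171613738 0.14669384228942642
ang 0.3035301696527544 0.3240960167746964
album [0.58046074 0.03945987] 0.3153950814538748
[0.35556568 0.26036434] [ 0.42543603 -0.24982142] 0.5149479300087187 0.13610412083168497
[0.68234211 0.30559785] [ 0.75211448 -0.20573762] 0.5160737792649556 0.1356137401704669
[0.66400492 0.30208906] [ 0.73437484 -0.20643958] 0.5133744318416125 0.13750619880730008
board [0.55892871 0.02833779] 0.13610412083168497
album in board (np.float64(0.022841997603378027), np.float64(0.008097666222707248)) 0.17929096062218983 fence (np.float64(0.14124822486075497), np.float64(0.25696246219615615)) (np.float64(0.14196801560905378), np.float64(-0.25641146504399615))
stop top NL,NR (np.float64(0.0867148522355481), np.float64(-0.18894561934990917)) (np.float64(0.08543642872585147), np.float64(-0.2174743290536315)) FL (np.float64(0.14135603991848625), np.float64(-0.19096683305172513))
weight (np.float64(-0.13711989546521308), np.float64(-0.20111043469064124)) loupe (np.float64(-0.1310947037384726), np.float64(0.20089493513147708))
```

Sizes and positions check out: board yaw is 0.136 and the album is turned 0.18 relative to the board. First I'll square it against the fence with the open fingers as a two-point pusher, starting with the approach above.

send_rows(
  moves=[
    [[0, 0, 0], [0, 0, 0.09]],
    [[0, 0, 0], [0, 0, 0.09]],
    [[0.019, -0.0225, 0], [0, 0, 0]],
    [[0.019, -0.0225, 0], [0, 0, 0]],
    [[0.019, -0.0225, 0], [0, 0, 0]],
    [[0.019, -0.0225, 0], [0, 0, 0]],
    [[0.019, -0.0225, 0], [0, 0, 0]],
    [[0.019, -0.0225, 0], [0, 0, 0]],
    [[0.019, -0.0225, 0], [0, 0, 0]],
    [[0.019, -0.0225, 0], [0, 0, 0]],
  ],
  grip=0.0854,
)

```text
clock: 0.93
tool_pos: [0.2821, -0.2747, 0.2312]
tool_rot: [-3.141, 0.0, 0.137]
force: [0.3, -0.8, -0.2]
gripper_width: 0.0853
gripper_force: 0.0
```

send_rows(
  moves=[
    [[0.019, -0.0225, 0], [0, 0, 0]],
    [[0.019, -0.0225, 0], [0, 0, 0]],
    [[0.019, -0.0225, 0], [0, 0, 0]],
    [[0.019, -0.0225, 0], [0, 0, 0]],
    [[0.019, -0.0225, 0], [0, 0, 0]],
    [[0.019, -0.0225, 0], [0, 0, 0]],
    [[0.019, -0.0225, 0], [0, 0, 0]],
    [[0.019, -0.0225, 0], [0, 0, 0]],
    [[0.019, -0.0225, 0], [0, 0, 0]],
    [[0, 0, 0], [0, 0, 0]],
  ],
)

```text
clock: 1.77
tool_pos: [0.4253, -0.0488, 0.2309]
tool_rot: [-3.141, -0.0, 0.14]
force: [0.5, -0.8, -0.5]
gripper_width: 0.0856
gripper_force: 0.0
```

send_rows(
  moves=[
    [[0.018, -0.022, 0], [0, 0, 0.004]],
    [[0.018, -0.022, 0], [0, 0, 0]],
    [[0.017, -0.022, 0], [0, 0, 0]],
    [[0, 0, 0.03], [0, 0, 0]],
    [[0, 0, 0.03], [0, 0, 0]],
    [[0, 0, 0.03], [0, 0, 0]],
    [[0, 0, 0.03], [0, 0, 0]],
    [[0, 0, 0.03], [0, 0, 0]],
    [[0, 0, 0.03], [0, 0, 0]],
    [[0, 0, 0], [0, 0, 0]],
  ],
)

```text
clock: 2.6
tool_pos: [0.4636, 0.02, 0.0467]
tool_rot: [-3.141, 0.008, 0.133]
force: [-1.9, -0.9, -0.8]
gripper_width: 0.0855
gripper_force: 0.0
```

send_rows(
  moves=[
    [[0, 0, 0.015], [0, 0, 0]],
    [[0, 0, 0.015], [0, 0, 0]],
    [[0, 0, 0.01], [0, 0, 0]],
    [[0, 0, 0], [0, 0, 0]],
    [[0, 0, 0], [0, 0, 0]],
  ],
)

```text
clock: 3.02
tool_pos: [0.4675, 0.0203, 0.0123]
tool_rot: [-3.142, -0.0, 0.133]
force: [-0.2, 0.0, 0.2]
gripper_width: 0.0852
gripper_force: 0.0
```

Run:
```python
from h import *
t=save("top","pics/t2.png")[110:250,170:370,::-1]; s=save("scene","pics/s2.png")[170:310,120:390,::-1]
t=cv2.resize(t,None,fx=2.8,fy=2.8,interpolation=2); s=cv2.resize(s,None,fx=2.07,fy=2.07,interpolation=2)
w=560; c=np.zeros((t.shape[0]+0,560,3),np.uint8)
cv2.imwrite("pics/t2c.png",cv2.resize(s,None,fx=1.4,fy=1.4))
o=arm.get_obs();print(o["clock"],o["tool_pos"],o["tool_rot"],o["force"])
```

```text
3.1167 [0.46807722 0.02032258 0.01265666] [ 3.14139951e+00 -1.41670274e-03  1.32731109e-01] [0.49307788 0.2143809  0.17097821]
```

View pics/t2c.png

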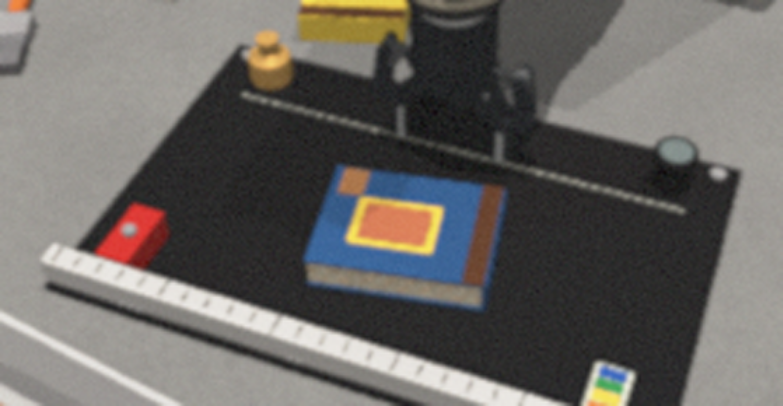

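The fingers, at (400,125) and (500,150) in the crop, are behind the album's near edge, clear of the weight and loupe. Now lower slightly and push.

send_rows(
  moves=[
    [[0, 0, 0.007], [0, 0, -0.003]],
    [[0.008, 0, 0], [0, 0, 0]],
    [[0.008, 0, 0], [0, 0, 0]],
    [[0.006, 0, 0], [0, 0, 0]],
    [[0.004, 0, 0], [0, 0, 0]],
    [[0.004, 0, 0], [0, 0, 0]],
    [[0.004, 0, 0], [0, 0, 0]],
    [[0.004, 0, 0], [0, 0, 0]],
    [[0.004, 0, 0], [0, 0, 0]],
    [[0.004, 0, 0], [0, 0, 0]],
  ],
)

```text
clock: 3.95
tool_pos: [0.5127, 0.0267, 0.0042]
tool_rot: [-3.141, 0.001, 0.136]
force: [-4.2, 1.3, 2.3]
gripper_width: 0.0856
gripper_force: 2.0
```

send_rows(
  moves=[
    [[0.004, 0, 0], [0, 0, 0]],
    [[0.004, 0, 0], [0, 0, 0]],
    [[0.004, 0, 0], [0, 0, 0]],
    [[0.004, 0, 0], [0, 0, 0]],
    [[0.004, 0, 0], [0, 0, 0]],
    [[0.004, 0, 0], [0, 0, 0]],
  ],
)

```text
clock: 4.45
tool_pos: [0.5371, 0.0299, 0.0043]
tool_rot: [3.141, -0.0, 0.136]
force: [-3.9, 1.4, -1.9]
gripper_width: 0.0851
gripper_force: 1.0
```

Run:
```python
from h import *
s=save("scene","pics/s3.png")[170:310,120:390,::-1]
cv2.imwrite("pics/s3c.png",cv2.resize(s,None,fx=2.9,fy=2.9,interpolation=2))
```

```text
(no output)
```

View pics/s3c.png

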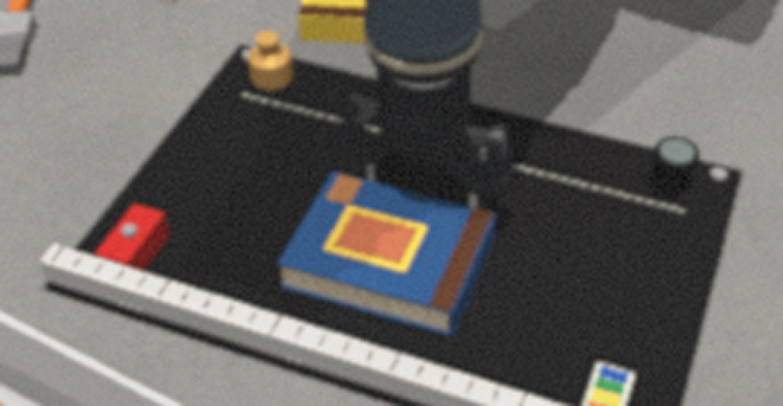

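The album (corners about (280,285) to (490,215)) has turned nearly parallel to the fence, at about 4 N. Keep pushing, and slow down near the fence.

send_rows(
  moves=[
    [[0.004, 0, 0], [0, 0, 0]],
    [[0.004, 0, 0], [0, 0, 0]],
    [[0.004, 0, 0], [0, 0, 0]],
    [[0.004, 0, 0], [0, 0, 0]],
    [[0.004, 0, 0], [0, 0, 0]],
    [[0.004, 0, 0], [0, 0, 0]],
    [[0.004, 0, 0], [0, 0, 0]],
    [[0.004, 0, 0], [0, 0, 0]],
    [[0.002, 0, 0], [0, 0, 0]],
    [[0.002, 0, 0], [0, 0, 0]],
  ],
)

```text
clock: 5.33
tool_pos: [0.5725, 0.0347, 0.0043]
tool_rot: [3.142, 0.0, 0.136]
force: [-5.8, -0.1, 2.5]
gripper_width: 0.0859
gripper_force: 2.3
```

send_rows(
  moves=[
    [[0.001, 0, 0], [0, 0, 0]],
    [[0.001, 0, 0], [0, 0, 0]],
    [[0.001, 0, 0], [0, 0, 0]],
    [[0.001, 0, 0], [0, 0, 0]],
  ],
)

```text
clock: 5.67
tool_pos: [0.5762, 0.0353, 0.0043]
tool_rot: [3.142, 0.0, 0.136]
force: [-4.1, -0.8, -0.3]
gripper_width: 0.0856
gripper_force: 1.6
```

send_rows(
  moves=[
    [[0.001, 0, 0], [0, 0, 0]],
    [[0.001, 0, 0], [0, 0, 0]],
    [[0.001, 0, 0], [0, 0, 0]],
  ],
)

```text
clock: 5.92
tool_pos: [0.5793, 0.0357, 0.0043]
tool_rot: [3.142, -0.0, 0.136]
force: [-3.2, -0.3, -0.6]
gripper_width: 0.0854
gripper_force: 1.6
```

send_rows(
  moves=[
    [[0.001, 0, 0], [0, 0, 0]],
    [[0.001, 0, 0], [0, 0, 0]],
  ],
)

```text
clock: 6.08
tool_pos: [0.5813, 0.036, 0.0043]
tool_rot: [-3.142, 0.0, 0.136]
force: [-3.7, -1.6, 0.1]
gripper_width: 0.0857
gripper_force: 1.7
```

send_rows(
  moves=[
    [[0.001, 0, 0], [0, 0, 0]],
    [[0.001, 0, 0], [0, 0, 0]],
  ],
)

```text
clock: 6.25
tool_pos: [0.582, 0.036, 0.0042]
tool_rot: [3.142, 0.002, 0.136]
force: [-20.1, -2.7, 15.0]
gripper_width: 0.0851
gripper_force: 10.0
```

send_rows(
  moves=[
    [[0.001, 0, 0], [0, 0, 0]],
  ],
)

```text
clock: 6.33
tool_pos: [0.5819, 0.036, 0.0042]
tool_rot: [3.142, 0.004, 0.136]
force: [-27.4, -3.9, 22.1]
gripper_width: 0.0853
gripper_force: 13.9
```

Run:
```python
from h import *
s=save("scene","pics/s4.png")[170:310,120:390,::-1]
cv2.imwrite("pics/s4c.png",cv2.resize(s,None,fx=2.9,fy=2.9,interpolation=2))
print(arm.get_obs()["force"])
```

```text
[-20.96299407  -3.25027593  15.76890918]
```

View pics/s4c.png

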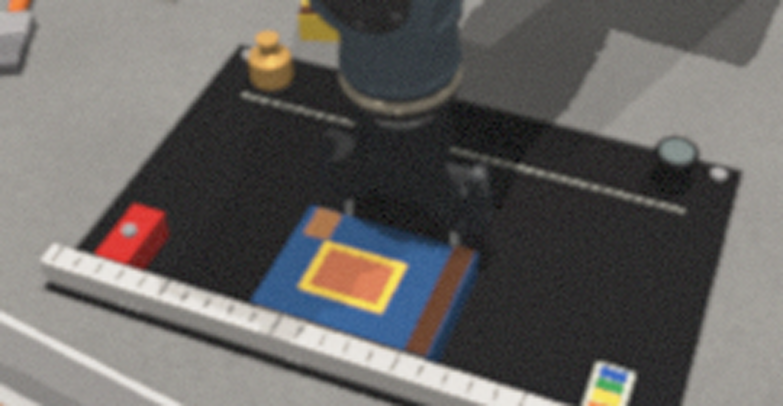

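The album's far edge is now flush along the fence, from (255,300) to (430,355), with the force up to 27 N, so I stop there. Next: back off, lift, turn 90° and go round to its left side.

send_rows(
  moves=[
    [[-0.004, 0, 0], [0, 0, 0]],
    [[-0.006, 0, 0], [0, 0, 0]],
    [[-0.02, 0, 0], [0, 0, 0]],
    [[-0.02, 0, -0.01], [0, 0, 0]],
    [[0, 0, -0.035], [0, 0, 0]],
    [[0, 0, -0.035], [0, 0, 0]],
    [[0, 0, -0.035], [0, 0, 0]],
    [[0, 0, -0.015], [0, 0, 0]],
    [[0, -0.03, 0], [0, 0, 0]],
    [[0, -0.03, 0], [0, 0, 0]],
  ],
  grip=0.0854,
)

```text
clock: 7.22
tool_pos: [0.5288, 0.0815, 0.136]
tool_rot: [-3.134, -0.004, 0.149]
force: [-0.0, 0.1, -0.9]
gripper_width: 0.0855
gripper_force: 0.0
```

send_rows(
  moves=[
    [[0, -0.03, 0], [0, 0, 0]],
    [[0, -0.03, 0], [0, 0, 0]],
    [[0.03, 0, 0], [0, 0, 0]],
    [[0.03, 0, 0], [0, 0, 0]],
    [[0.02, 0, 0], [0, 0, 0]],
    [[0, 0, 0], [0, 0, -0.12]],
    [[0, 0, 0], [0, 0, -0.12]],
    [[0, 0, 0], [0, 0, -0.12]],
    [[0, 0, 0], [0, 0, -0.12]],
    [[0, 0, 0], [0, 0, -0.12]],
  ],
  grip=0.04,
)

```text
clock: 8.05
tool_pos: [0.602, 0.1267, 0.1347]
tool_rot: [-3.115, -0.018, 0.798]
force: [0.1, -0.4, 0.2]
gripper_width: 0.0399
gripper_force: 0.0
```

send_rows(
  moves=[
    [[0, 0, 0], [0, 0, -0.12]],
    [[0, 0, 0], [0, 0, -0.12]],
    [[0, 0, 0], [0, 0, -0.12]],
    [[0, 0, 0], [0, 0, -0.12]],
    [[0, 0, 0], [0, 0, -0.12]],
    [[0, 0, 0], [0, 0, -0.12]],
    [[0, 0, 0], [0, 0, -0.12]],
    [[0, 0, 0], [0, 0, -0.12]],
    [[0, 0, 0], [0, 0, 0]],
  ],
)

```text
clock: 8.8
tool_pos: [0.6019, 0.1267, 0.1348]
tool_rot: [-3.141, -0.032, 1.758]
force: [-0.0, -0.4, 0.9]
gripper_width: 0.0398
gripper_force: 0.0
```

Run:
```python
from h import *
im=save("top","pics/t5.png")[110:250,170:370,::-1]
cv2.imwrite("pics/t5c.png",cv2.resize(im,None,fx=4,fy=4,interpolation=2))
o=arm.get_obs();print(o["clock"],o["tool_pos"],o["tool_rot"],o["force"])
```

```text
8.85 [0.6019378  0.1266838  0.13482368] [-3.14066107 -0.03166332  1.75009684] [ 0.23863839 -1.32941171 -0.11857856]
```

View pics/t5c.png

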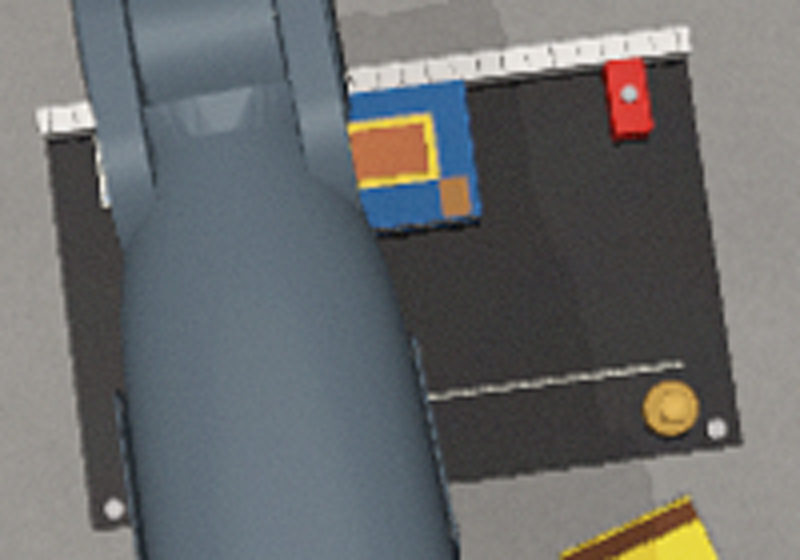

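The album's right end shows at (466,81) and (480,215), flush with the fence. The weight and stop are unmoved. The tool has picked up a small tilt, so I'll compute the correction.

```bash
cat >> h.py <<'E'
from scipy.spatial.transform import Rotation as Ro
T=.136; bx=np.array([np.cos(T),np.sin(T)]);by=np.array([-bx[1],bx[0]]);B=np.array([.559,.0283])
g=lambda p:np.array([(p-B)@bx,(p-B)@by])
def to(b,z,rpy): # board xy, z, target rpy -> turn first, then shift in the new tool axes
    o=arm.get_obs();R0=Ro.from_euler("xyz",o["tool_rot"]);R1=Ro.from_euler("xyz",rpy)
    P=np.r_[B+b[0]*bx+b[1]*by,z]
    print("turn",(R0.inv()*R1).as_rotvec().round(4),"then shift",R1.inv().apply(P-o["tool_pos"]).round(4),"board now",g(o["tool_pos"][:2]),o["tool_pos"][2],o["force"])
E
python3 - <<'E'
from h import *
FR,NR=g(cr(466,81,.04)),g(cr(480,215,.04)); print(FR,NR,"left side y ~",(FR[1]+NR[1])/2+.15)
print(arm.get_obs()["qpos"])
to((.09,.115+.01),.1,(np.pi,0,T+np.pi/2))
E
```

```text
[ 0.14004864 -0.07815888] [ 0.03293225 -0.07494934] left side y ~ 0.07344589116259503
[0.19118475 0.48284703 0.10344993 1.19195479 0.03167215 1.58265701]
turn [-0.0016 -0.0316  0.0433] then shift [0.0333 0.0341 0.0348] board now [0.05588031 0.0916538 ] 0.13482367783042135 [ 0.23863839 -1.32941171 -0.11857856]
```

send_rows(
  moves=[
    [[0, 0, 0], [-0.002, -0.032, 0.043]],
    [[0.0165, 0.017, 0], [0, 0, 0]],
    [[0.0165, 0.017, 0], [0, 0, 0]],
    [[0, 0, 0.03], [0, 0, 0]],
    [[0, 0, 0.03], [0, 0, 0]],
    [[0, 0, 0.02], [0, 0, 0]],
    [[0, 0, 0], [0, 0, 0]],
    [[0, 0, 0], [0, 0, 0]],
  ],
  grip=0.04,
)

```text
clock: 9.52
tool_pos: [0.6305, 0.1638, 0.0546]
tool_rot: [-3.14, 0.001, 1.706]
force: [-0.4, 0.2, 1.0]
gripper_width: 0.0399
gripper_force: 0.0
```

Run:
```python
from h import *
to((.09,.125),.014,(np.pi,0,T+np.pi/2))
```

```text
turn [-0.0012  0.0008 -0.0009] then shift [0.0004 0.0008 0.0406] board now [0.08920145 0.1245761 ] 0.05464550641807861 [-0.44580112  0.20321854  0.95871347]
```

send_rows(
  moves=[
    [[0, 0, 0.02], [0, 0, 0]],
    [[0, 0, 0.01], [0, 0, 0]],
    [[0, 0, 0.005], [0, 0, 0]],
    [[0, 0, 0.004], [0, 0, 0]],
    [[0, 0, 0], [0, 0, 0]],
  ],
)

```text
clock: 9.93
tool_pos: [0.6312, 0.164, 0.0162]
tool_rot: [3.141, 0.001, 1.709]
force: [0.3, 0.4, 0.1]
gripper_width: 0.0398
gripper_force: 0.0
```

send_rows(
  moves=[
    [[-0.008, 0, 0], [0, 0, 0]],
    [[-0.008, 0, 0], [0, 0, 0]],
    [[-0.008, 0, 0], [0, 0, 0]],
    [[-0.004, 0, 0], [0, 0, 0]],
    [[-0.004, 0, 0], [0, 0, 0]],
    [[-0.004, 0, 0], [0, 0, 0]],
    [[-0.004, 0, 0], [0, 0, 0]],
    [[-0.004, 0, 0], [0, 0, 0]],
    [[-0.004, 0, 0], [0, 0, 0]],
    [[-0.004, 0, 0], [0, 0, 0]],
  ],
)

```text
clock: 10.77
tool_pos: [0.6383, 0.1127, 0.0162]
tool_rot: [3.141, -0.0, 1.71]
force: [-1.1, 4.5, 2.0]
gripper_width: 0.0402
gripper_force: 2.5
```

send_rows(
  moves=[
    [[-0.004, 0, 0], [0, 0, 0]],
    [[-0.004, 0, 0], [0, 0, 0]],
    [[-0.004, 0, 0], [0, 0, 0]],
    [[-0.004, 0, 0], [0, 0, 0]],
    [[-0.004, 0, 0], [0, 0, 0]],
  ],
)

```text
clock: 11.18
tool_pos: [0.641, 0.0929, 0.0161]
tool_rot: [3.141, -0.0, 1.71]
force: [-1.3, 4.8, 1.0]
gripper_width: 0.0404
gripper_force: 2.5
```

send_rows(
  moves=[
    [[-0.004, 0, 0], [0, 0, 0]],
    [[-0.004, 0, 0], [0, 0, 0]],
    [[-0.004, 0, 0], [0, 0, 0]],
    [[-0.004, 0, 0], [0, 0, 0]],
    [[-0.004, 0, 0], [0, 0, 0]],
    [[-0.004, 0, 0], [0, 0, 0]],
    [[-0.004, 0, 0], [0, 0, 0]],
    [[-0.004, 0, 0], [0, 0, 0]],
  ],
)

```text
clock: 11.85
tool_pos: [0.6454, 0.0612, 0.0161]
tool_rot: [3.141, -0.0, 1.71]
force: [-0.8, 4.4, 1.5]
gripper_width: 0.0401
gripper_force: 2.5
```

send_rows(
  moves=[
    [[-0.004, 0, 0], [0, 0, 0]],
    [[-0.004, 0, 0], [0, 0, 0]],
    [[-0.004, 0, 0], [0, 0, 0]],
    [[-0.004, 0, 0], [0, 0, 0]],
    [[-0.004, 0, 0], [0, 0, 0]],
    [[-0.004, 0, 0], [0, 0, 0]],
    [[-0.004, 0, 0], [0, 0, 0]],
    [[-0.004, 0, 0], [0, 0, 0]],
    [[-0.003, 0, 0], [0, 0, 0]],
  ],
)

```text
clock: 12.6
tool_pos: [0.6502, 0.0264, 0.0161]
tool_rot: [3.141, -0.0, 1.71]
force: [-2.4, 5.1, 1.6]
gripper_width: 0.0401
gripper_force: 2.6
```

Run:
```python
from h import *
s=save("scene","pics/s6.png")[170:310,120:390,::-1]
cv2.imwrite("pics/s6c.png",cv2.resize(s,None,fx=2.9,fy=2.9,interpolation=2))
to((.09,-.029),.016,(np.pi,0,T+np.pi/2))
```

```text
turn [0.0005 0.0002 0.0023] then shift [-0.0142 -0.0001  0.0001] board now [ 0.09007497 -0.01477213] 0.016149701120292525 [-1.49936624  2.57889441  1.53304121]
```

View pics/s6c.png

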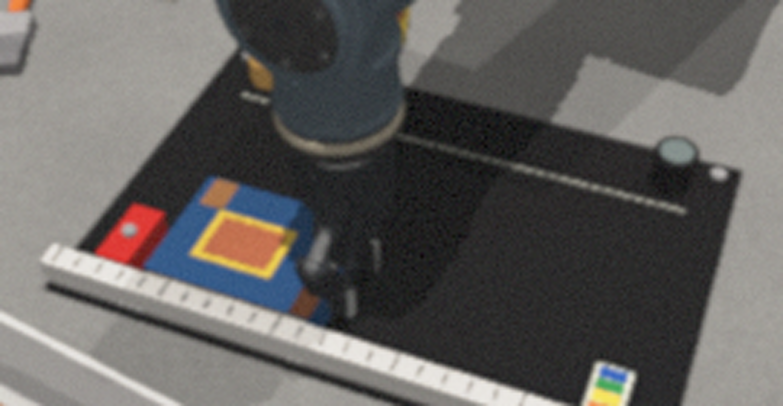

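The album sits along the fence with its side about 14 mm from the red stop, the gap at about (165,240). Final slow push.

send_rows(
  moves=[
    [[-0.002, 0, 0], [0, 0, 0]],
    [[-0.002, 0, 0], [0, 0, 0]],
    [[-0.002, 0, 0], [0, 0, 0]],
    [[-0.002, 0, 0], [0, 0, 0]],
    [[-0.001, 0, 0], [0, 0, 0]],
  ],
)

```text
clock: 13.07
tool_pos: [0.6514, 0.0176, 0.0161]
tool_rot: [3.141, 0.0, 1.709]
force: [-2.7, 5.6, 2.0]
gripper_width: 0.04
gripper_force: 2.8
```

send_rows(
  moves=[
    [[-0.001, 0, 0], [0, 0, 0]],
    [[-0.001, 0, 0], [0, 0, 0]],
  ],
)

```text
clock: 13.23
tool_pos: [0.6516, 0.0158, 0.0161]
tool_rot: [3.141, 0.0, 1.71]
force: [-2.6, 5.6, 1.8]
gripper_width: 0.04
gripper_force: 2.8
```

send_rows(
  moves=[
    [[-0.001, 0, 0], [0, 0, 0]],
  ],
)

```text
clock: 13.32
tool_pos: [0.6518, 0.0148, 0.0161]
tool_rot: [3.141, 0.0, 1.71]
force: [-2.3, 5.3, 2.3]
gripper_width: 0.0401
gripper_force: 2.8
```

send_rows(
  moves=[
    [[-0.001, 0, 0], [0, 0, 0]],
  ],
)

```text
clock: 13.4
tool_pos: [0.6519, 0.0139, 0.0162]
tool_rot: [3.141, -0.0, 1.71]
force: [-2.4, 5.0, 2.0]
gripper_width: 0.04
gripper_force: 2.8
```

send_rows(
  moves=[
    [[-0.001, 0, 0], [0, 0, 0]],
  ],
)

```text
clock: 13.48
tool_pos: [0.652, 0.0129, 0.0161]
tool_rot: [3.141, -0.0, 1.71]
force: [-3.5, 5.2, 3.1]
gripper_width: 0.0395
gripper_force: 2.8
```

send_rows(
  moves=[
    [[-0.001, 0, 0], [0, 0, 0]],
  ],
)

```text
clock: 13.57
tool_pos: [0.6522, 0.0119, 0.0162]
tool_rot: [3.141, 0.0, 1.71]
force: [-2.8, 5.9, 1.9]
gripper_width: 0.0402
gripper_force: 2.8
```

send_rows(
  moves=[
    [[-0.001, 0, 0], [0, 0, 0]],
  ],
)

```text
clock: 13.65
tool_pos: [0.6523, 0.0109, 0.0162]
tool_rot: [3.141, 0.0, 1.71]
force: [-3.2, 5.3, 1.4]
gripper_width: 0.0399
gripper_force: 2.8
```

send_rows(
  moves=[
    [[-0.001, 0, 0], [0, 0, 0]],
  ],
)

```text
clock: 13.73
tool_pos: [0.6524, 0.0104, 0.0162]
tool_rot: [3.141, -0.001, 1.71]
force: [-4.0, 15.0, 3.8]
gripper_width: 0.0399
gripper_force: 7.5
```

send_rows(
  moves=[
    [[-0.0005, 0, 0], [0, 0, 0]],
    [[0.003, 0, 0], [0, 0, 0]],
    [[0.01, 0, 0], [0, 0, 0]],
    [[0.03, 0, 0], [0, 0, 0]],
    [[0.01, 0, -0.02], [0, 0, 0]],
    [[0, 0, -0.03], [0, 0, 0]],
    [[0, 0, -0.03], [0, 0, 0]],
    [[0, 0, -0.02], [0, 0, 0]],
    [[0, -0.03, 0], [0, 0, 0]],
    [[0, -0.03, 0], [0, 0, 0]],
  ],
)

```text
clock: 14.57
tool_pos: [0.5873, 0.0538, 0.1174]
tool_rot: [3.137, 0.001, 1.71]
force: [-0.5, -0.1, -0.9]
gripper_width: 0.0396
gripper_force: 0.0
```

send_rows(
  moves=[
    [[0, -0.03, 0], [0, 0, 0]],
    [[0, -0.03, 0], [0, 0, 0]],
    [[0, -0.03, 0], [0, 0, 0]],
    [[0, 0, 0], [0, 0, 0.11]],
    [[0, 0, 0], [0, 0, 0.11]],
    [[0, 0, 0], [0, 0, 0.11]],
    [[0, 0, 0], [0, 0, 0.11]],
    [[0, 0, 0], [0, 0, 0.11]],
    [[0, 0, 0], [0, 0, 0.11]],
    [[0, 0, 0], [0, 0, 0.11]],
  ],
  grip=0.0854,
)

```text
clock: 15.4
tool_pos: [0.4968, 0.0411, 0.1161]
tool_rot: [3.14, 0.0, 0.934]
force: [0.7, -0.4, 0.4]
gripper_width: 0.0853
gripper_force: 0.0
```

send_rows(
  moves=[
    [[0, 0, 0], [0, 0, 0.11]],
    [[0, 0, 0], [0, 0, 0.11]],
    [[0, 0, 0], [0, 0, 0.11]],
    [[0, 0, 0], [0, 0, 0.11]],
    [[0, 0, 0], [0, 0, 0.11]],
    [[0, 0, 0], [0, 0, 0.11]],
    [[0, 0, 0], [0, 0, 0.11]],
    [[0, 0, 0], [0, 0, 0]],
    [[0, 0, 0], [0, 0, 0]],
  ],
)

```text
clock: 16.15
tool_pos: [0.4968, 0.041, 0.1161]
tool_rot: [3.141, -0.001, 0.173]
force: [0.1, -0.7, 0.4]
gripper_width: 0.0856
gripper_force: 0.0
```

Run:
```python
from h import *
im=save("top","pics/t7.png")[110:250,170:370,::-1]
cv2.imwrite("pics/t7c.png",cv2.resize(im,None,fx=4,fy=4,interpolation=2))
to((-.02,-.115),.12,(np.pi,0,T))
```

```text
turn [ 0.0009 -0.0009  0.0374] then shift [ 0.0399  0.136  -0.0039] board now [-0.05989891  0.02102706] 0.11609060721299704 [-0.09136161 -0.46106361  1.32756267]
```

View pics/t7c.png

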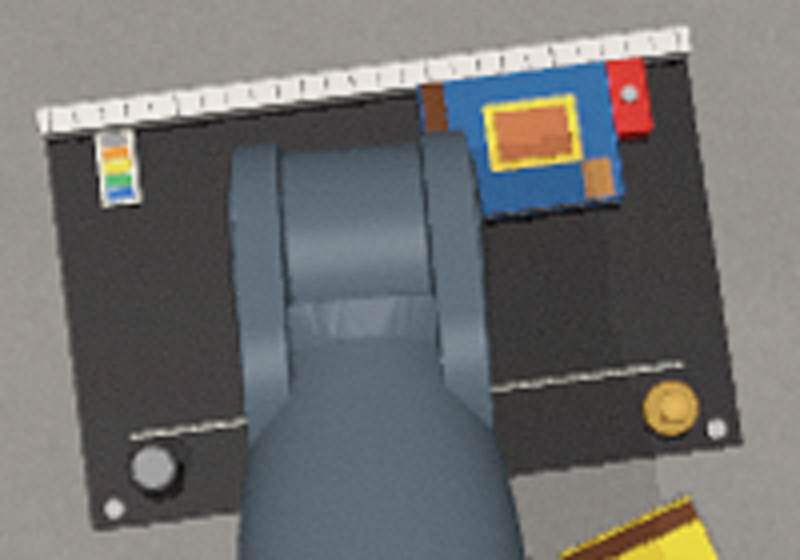

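The album sits in the corner, its far edge on the fence from (420,87) to (608,62) and its side against the red stop. I'll do one light confirming nudge on the near edge.

send_rows(
  moves=[
    [[0, 0, 0], [0, 0, 0.037]],
    [[0.008, 0.027, 0], [0, 0, 0]],
    [[0.008, 0.027, 0], [0, 0, 0]],
    [[0.008, 0.027, 0], [0, 0, 0]],
    [[0.008, 0.027, 0], [0, 0, 0]],
    [[0.008, 0.027, 0], [0, 0, 0]],
    [[0, 0, 0.03], [0, 0, 0]],
    [[0, 0, 0.03], [0, 0, 0]],
    [[0, 0, 0], [0, 0, 0]],
    [[0, 0, 0], [0, 0, 0]],
  ],
)

```text
clock: 17.03
tool_pos: [0.5531, -0.0875, 0.0556]
tool_rot: [-3.141, 0.002, 0.134]
force: [-0.1, -0.1, 1.4]
gripper_width: 0.0855
gripper_force: 0.0
```

Run:
```python
from h import *
to((.019,-.115),.006,(np.pi,0,T))
```

```text
turn [-0.0001  0.0022 -0.0016] then shift [0.0406 0.0011 0.0496] board now [-0.02155443 -0.11391711] 0.055560826796906375 [-0.11392941 -0.05902507  1.35942799]
```

send_rows(
  moves=[
    [[0, 0, 0.025], [0, 0, 0]],
    [[0, 0, 0.015], [0, 0, 0]],
    [[0, 0, 0.008], [0, 0, 0]],
    [[0.01, 0, 0], [0, 0, -0.002]],
    [[0.01, 0, 0], [0, 0, 0]],
    [[0.01, 0, 0], [0, 0, 0]],
    [[0.005, 0, 0], [0, 0, 0]],
    [[0.003, 0, 0], [0, 0, 0]],
    [[0.001, 0, 0], [0, 0, 0]],
    [[0.001, 0, 0], [0, 0, 0]],
  ],
)

```text
clock: 17.87
tool_pos: [0.594, -0.0824, 0.0087]
tool_rot: [3.141, -0.001, 0.135]
force: [-0.1, 0.5, 0.6]
gripper_width: 0.0856
gripper_force: 0.0
```

send_rows(
  moves=[
    [[0.001, 0, 0], [0, 0, 0]],
    [[0.001, 0, 0], [0, 0, 0]],
  ],
)

```text
clock: 18.03
tool_pos: [0.5957, -0.0822, 0.0084]
tool_rot: [3.141, -0.001, 0.134]
force: [0.7, 0.8, 0.7]
gripper_width: 0.0857
gripper_force: 0.0
```

send_rows(
  moves=[
    [[0.001, 0, 0], [0, 0, 0]],
  ],
)

```text
clock: 18.12
tool_pos: [0.5968, -0.0821, 0.0083]
tool_rot: [3.141, -0.001, 0.134]
force: [-0.5, -1.6, -0.4]
gripper_width: 0.0854
gripper_force: 0.0
```

send_rows(
  moves=[
    [[0.001, 0, 0], [0, 0, 0]],
  ],
)

```text
clock: 18.2
tool_pos: [0.5979, -0.0819, 0.0082]
tool_rot: [3.141, -0.001, 0.134]
force: [0.2, -0.5, 0.4]
gripper_width: 0.0855
gripper_force: 0.0
```

send_rows(
  moves=[
    [[0.001, 0, 0], [0, 0, 0]],
  ],
)

```text
clock: 18.28
tool_pos: [0.5981, -0.0818, 0.0081]
tool_rot: [3.141, 0.001, 0.134]
force: [-10.2, -0.5, 7.1]
gripper_width: 0.0856
gripper_force: 5.2
```

The stiff contact at the expected place shows the album was already flush. Retreat and take a final look.

send_rows(
  moves=[
    [[-0.003, 0, 0], [0, 0, 0]],
    [[-0.01, 0, 0], [0, 0, 0]],
    [[-0.03, 0, 0], [0, 0, 0]],
    [[0, 0, -0.03], [0, 0, 0]],
    [[0, 0, -0.03], [0, 0, 0]],
    [[0, 0, -0.03], [0, 0, 0]],
    [[0, 0, -0.03], [0, 0, 0]],
    [[0, -0.03, -0.02], [0, 0, 0]],
    [[-0.02, -0.03, 0], [0, 0, 0]],
    [[-0.02, -0.03, 0], [0, 0, 0]],
  ],
)

```text
clock: 19.12
tool_pos: [0.505, -0.0029, 0.1491]
tool_rot: [3.141, -0.004, 0.133]
force: [0.2, 0.8, -0.6]
gripper_width: 0.0858
gripper_force: 0.0
```

send_rows(
  moves=[
    [[-0.02, -0.03, 0], [0, 0, 0]],
    [[-0.02, -0.03, 0], [0, 0, 0]],
    [[-0.02, -0.03, 0], [0, 0, 0]],
    [[-0.02, -0.03, 0], [0, 0, 0]],
    [[0, 0, 0], [0, 0, 0]],
    [[0, 0, 0], [0, 0, 0]],
  ],
)

```text
clock: 19.62
tool_pos: [0.4128, 0.0771, 0.1486]
tool_rot: [-3.119, -0.002, 0.169]
force: [0.2, -0.3, 0.1]
gripper_width: 0.0856
gripper_force: 0.0
```

Run:
```python
from h import *
im=save("top","pics/t8.png")[110:250,170:370,::-1]
cv2.imwrite("pics/t8c.png",cv2.resize(im,None,fx=4,fy=4,interpolation=2))
```

```text
(no output)
```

View pics/t8c.png

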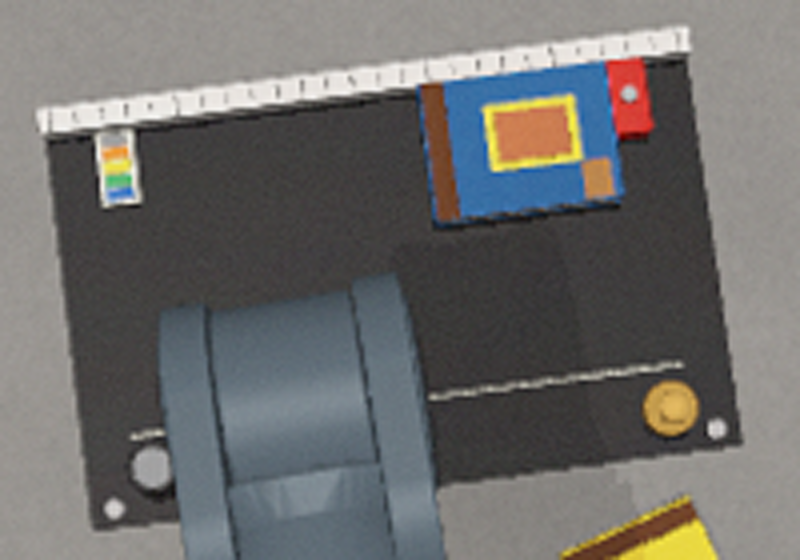

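The album is square in the corner: its top corners are at (420,87), (608,62), (622,192) and (435,222). The weight (671,408) and loupe (154,468) are where they were, and the arm is 150 mm up and clear. Handing in.

```bash
python3 -c "
from plant import arm
print(arm.close_job())"
```

```text
the job is handed in; nothing more can be done
None
```

I handed the job in at about 20 s: in the last picture the blue album lies square in the corner, against the fence and the red stop. Nothing else on the board has moved and the robot is clear; the highest force reading was about 35 N (27 N of it along the push), and the hand-in returned no verdict.

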